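# Start the crank bolt in its threaded boss

### The job

Lift the grey dust hood off the nut plate and stand it gently upright on the bare worktop to the right. Then find the thread of the crank bolt: wind the crank backward (anticlockwise from above) until the bolt drops into its thread, then wind it forward (clockwise) one full turn so that it is started. Finish while still gripping the crank's sleeve, holding the bolt still; leave the small things around where they are.

Things in the scene. Friction and masses are not known exactly. Their poses are not given: they have to be found in the camera images.
- fixture: Fixed aluminium nut plate, 116 x 116 mm, top 8 mm above the worktop, with a round steel boss (40 mm across, top 28 mm above the worktop) at its centre. Origin: centre of its underside, on the worktop; z up is the bolt's axis. It cannot move. The worktop to its right (-y side) is bare to 26 cm from its centre.
- hood: Loose grey plastic dust hood, a square box open below, 104 x 104 mm outside, 3 mm walls, 104 mm high, about 250 g, standing on the nut plate over the bolt. Origin: centre of its lower rim, 8 mm above the worktop at the start and 0 when it stands on the worktop; z up. To clear the crank's pin it must be lifted 105 mm.
- hood_knob (a point): Middle of the round black knob on the hood's top: knob 24 mm across, 26 mm tall, from 104 to 130 mm above the hood's rim. This point is 120 mm above the rim, on the hood's axis, 10 mm below the knob's top and 16 mm above the hood's top face.
- bolt_turn (a joint): Turn of the crank bolt about its upright axis, rad, growing forward (clockwise from above). At 0 the crank arm points along the fixture's -x axis; at value q along the fixture-frame direction (-cos q, sin q). The thread starts at an unknown place 0.5 to 2.8 rad back from where the crank stands. Turning is light (about 1 N at the sleeve). Stops at -4 and 8.5.
- bolt (a joint): Height of the bolt, m. At first it rides on the thread's top edge, at -0.0005 to -0.003. Winding backward raises it slowly to 0; past the thread's start it drops 6 mm, to -0.006, by its own weight (2 N). From there it screws down 6 mm a turn: one turn forward after the drop puts it at -0.012. These heights are good to 0.3 mm. Lower stop at -0.015.
- sleeve: Upright black sleeve, 14 mm across, 32 mm long, on the crank's pin 30 mm from the bolt's axis (pin cap 12 mm across, 14 mm over the sleeve). Origin: centre of its lower end. It spins freely and slides on the pin, 4 mm down and 13 mm up from the start (0.4 N), so a gripper can carry it round a level circle at one height and orientation while the bolt rises and falls.
- sleeve_mid (a point): Middle of the sleeve, on the sleeve's axis, 16 mm from each end. At the start it stands 20 mm above the crank arm's upper face, which lies 52 mm above the worktop plus the value of joint 'bolt'. The arm rises up to 3 mm before the drop, so keep fingertips clear above it: the upper half of the sleeve is the place to grip, from above.
- jar_3: Jar, 54 mm across, 39 mm high, left of the fixture; leave it alone. Origin: centre of its underside.
- tape_green: Roll of tape lying flat, 54 mm across, 19 mm high, left of the fixture; leave it alone. Origin: centre of its underside.
- solder_spool: Small spool standing on end, 48 mm across, 28 mm high, nearer the robot than the fixture; leave it alone. Origin: centre of its underside.
- pen_1: Pen, 135 mm long, 17 mm thick, lying nearer the robot than the fixture; leave it alone. Origin: centre of its underside.
Not all that is in view belongs to the job. What is shaped like the fixture but green is not meant.

How it is judged (in metres and radians):
On the way, in this order (a step that is already met when the one before it is completed fails the run):
1. the hood is lifted clear of the bolt (height (world z) of hood above 0.09 m), for 0.1 s.
2. the hood stands upright and still on the worktop beside the nut plate, let go (height (world z) of hood below 0.005 m and angle between hood's own z axis and vertical below 0.05 rad and horizontal distance between hood and fixture above 0.11 m and linear speed of hood below 0.02 m/s and contact force between hood and the arm below 0.1 N and contact force between hood and the fingers below 0.1 N), for 0.2 s.
3. wound backward, the bolt has dropped into its thread (value of joint bolt below -0.0045 m and value of joint bolt_turn below -1 rad), for 0.1 s.
At the end, for the whole second after the job is handed in: The bolt stands one turn (give or take about a quarter of a turn: 10.4 to 13.6 mm down) past the drop and is still, the fingers grip its sleeve with more than 1 N, and the hood stands upright and still on the worktop, its centre more than 110 mm from the boss (value of joint bolt between -0.0136 and -0.0104 m and velocity of joint bolt_turn between -0.4 and 0.4 rad/s and contact force between the fingers and sleeve above 1 N and height (world z) of hood below 0.005 m and angle between hood's own z axis and vertical below 0.05 rad and horizontal distance between hood and fixture above 0.11 m and linear speed of hood below 0.02 m/s); the arm keeps its last pose, push and grip.
It fails at once if the hood is dropped or slammed on the worktop (height (world z) of hood below 0.006 m and linear speed of hood above 0.5 m/s).
It fails at once if the hood is tipped over (angle between hood's own z axis and vertical above 0.6 rad).
It fails at once if one of the small things around is pushed away (distance of any of jar_3, tape_green, solder_spool, pen_1 from where it was at the start of the episode above 0.03 m).
It also fails if it takes over 64 s, if anything falls off the work surface, if the arm or the gripper's body presses on something with over 40 N, if the wrist force passes 120 N, or if a joint passes its speed limit or range.

### The arm

A 6-joint arm with a two-finger parallel gripper is mounted at the origin on a cart in front of the work surface, level with it; the furniture and walls round the work are solid. World frame = base frame: x ahead of the robot, y to its left, z up, the work surface at z = 0. Lengths are in m, angles in degrees, forces in N, time in s.
With the tool pointing down it reaches from about 0.25 to 0.725 m from the base axis. Payload 9.7 kg.
Tool frame: the origin (TCP) lies on the centre line of the jaws, within the pads' length; the fingertips stand bot.nose_length ahead of it and the grasp point (between the pads) lies 11 mm behind it (bot.nose_length is the distance from the TCP to the fingertips, in m); z points along the fingers, y is the line along which they close (so a half turn about z gives the same grasp; the last joint's range is limited). The gripper opens to 85 mm and grips with 20 to 120 N. Pads are 22 mm wide; open, the fingers measure 114 mm over their backs; the gripper's body (76 mm by 85 mm) begins 54 mm behind the grasp point. The pads swing forward as they close: fully open they stand 13 mm farther back than shut.
Start: joints at [67.552, 4.979, 10.078, 95.1, 0, 90], TCP at [0.21, 0.508, 0.21] pointing down, gripper open.
Joint ranges: [-179.16, 179.16], [-48.56, 103.87], [-65.8, 70.77], [-126.05, 130.52], [-82.76, 87.17], [-180, 180]. Speed limits (degrees/s): [127.2, 127.2, 147.25, 180, 180, 180].

### API

Orientations are given as [roll, pitch, yaw] about the fixed x, y, z axes, in that order (R = Rz(yaw) Ry(pitch) Rx(roll)).
In Python, from workcell import bot gives the robot as it stands. The module is installed in compiled form; this text tells all that it offers.
- The arm moves only by the shell command python3 -m inch 'ROWS' [OPENING] [FORCE]. ROWS is JSON, a list of rows, each a list of 4 numbers: the shift along the world's x, y, z in cm, then the turn about the world's z in degrees. A call has exactly 8 rows; each row is the pose to reach, as a shift and turn from the pose commanded when the call began; what a row does not reach only later rows make up. A row lasts 1/8 s, in which the tool goes at most 62.5 mm and 10.7 degrees, less where a joint would pass 70% of its speed; a pose out of reach is approached as far as the arm can. A call with a gripper value outside its range is refused whole. OPENING is the finger opening in cm, from 0 to 8.54, set as the call begins (- or left out, the last holds). The fingers move at their own pace and stop on an object; FORCE is the grip in N (left out, the last holds). Time passes only in rows, so rows that repeat a pose let the fingers close, or fill a call up. It gives the time, the measured TCP pose, the force, the opening and the grip force at its end, in the units of the state.
- bot.get_obs(): the state, without advancing time (a new reading comes with each control period).
- bot.camera(name): name is "scene" or "top" or "wrist"; returns a dict with "img" (420x560x3 uint8, red, green, blue), "fovy" (degrees; the focal length in pixels is half the picture's height over the tangent of half this angle, whatever the lens; pixels are square), "cx", "cy" (the principal point, pixels), "dist" ([k1, k2, p1, p2, k3] as OpenCV has them; the pictures are not rectified), "R" (3x3) and "t" (3): a world point X has camera coordinates R X + t; the wrist camera has in their place "mount" (4x4, takes a point from camera to tool coordinates, whose origin is the TCP and whose axes are the flange's). Camera axes: x right, y down, z forward; pixel columns grow to the right and rows downward; lengths in m; the calibration is good to about 2 mm. A picture is of the moment at which its call begins: read the wrist's pose just before it. There is no depth.
- bot.job_done(): hands the job in; it is judged then, once.
Trained networks look in a picture, given as the dict that the camera call returned (one of the last four; its "shot" number tells which), for a name from the list of things; names that differ only in an ending like _2 or _b are one class to them, and where a whole thing is asked for, a point or a joint stands for the part that bears it (a point fixed in the world has none). Each returns a list of dicts, best first, with "score" (0 to 1); they miss things now and then, are a little off and sometimes report something else, mostly with a low value. They report only what shows in the picture. A call takes as long as a camera call. They do not tell look-alikes from the thing itself.
- bot.find_in(thing, picture): "point" ([column, row] in pixels, amid what is visible of it).
- bot.landmark_of(thing, picture): "point" ([column, row] in pixels: a listed point, or the origin of a listed thing).
The state is a dict: "time": time; "q": joint angles; "qd": joint speeds; "joint_efforts": joint torques, N m; "ee_pos": TCP position; "tcp_rot": TCP orientation; "wrist_force": force on the tool from outside, world axes, zero at the start; "torque": the same for the moment, N m; "opening": finger opening in m; "grasp_force": force on a finger pad.
Only numpy, scipy, OpenCV 4.12 (cv2) and the standard library are available. Lean on these libraries where they do the work, as an engineer would, in place of code of your own. Each camera call takes 0.05 s, during which the arm holds its last target. There are 200 camera calls.

## Working session

There is one attempt and no reset: what is moved stays moved. The work goes in short steps, Python scripts to look and compute and a shell command to move; the robot and the scene stay as the last step left them, time stands still between calls to the robot, and variables do not carry over. Pictures are saved under pics/ and viewed, at most 10 in all, crops included, and the job is handed in when it is done.

```bash
mkdir -p pics
cat > h.py <<'E'
import numpy as np, cv2
from scipy.spatial.transform import Rotation as Ro
from workcell import bot
def rpy(o):
    return Ro.from_euler('xyz',o['tcp_rot'],degrees=True).as_matrix()
def cam(n):
    o=bot.get_obs(); c=bot.camera(n)
    f=c['img'].shape[0]/2/np.tan(np.radians(c['fovy'])/2)
    c['K']=np.array([[f,0,c['cx']],[0,f,c['cy']],[0,0,1.]])
    if 'R' not in c:
        T=np.eye(4);T[:3,:3]=rpy(o);T[:3,3]=o['ee_pos']
        M=np.linalg.inv(T@np.array(c['mount']));c['R']=M[:3,:3];c['t']=M[:3,3]
    c['R']=np.array(c['R']);c['t']=np.array(c['t']);return c
def save(c,name): cv2.imwrite('pics/'+name,c['img'][...,::-1])
def ray(c,p):
    u=cv2.undistortPoints(np.array([[p]],float),c['K'],np.array(c['dist'],float))[0,0]
    d=c['R'].T@np.array([u[0],u[1],1]);return -c['R'].T@c['t'],d/np.linalg.norm(d)
def atz(c,p,z):
    o,d=ray(c,p);return o+d*(z-o[2])/d[2]
def proj(c,X):
    return cv2.projectPoints(np.array([X],float),cv2.Rodrigues(c['R'])[0],c['t'],c['K'],np.array(c['dist'],float))[0][0,0]
def tri(L):
    A=np.zeros((3,3));b=np.zeros(3)
    for c,p in L:
        o,d=ray(c,p);P=np.eye(3)-np.outer(d,d);A+=P;b+=P@o
    X=np.linalg.solve(A,b);return X,[np.round(proj(c,X)-p,1) for c,p in L]
E
python3 - <<'E'
from h import *
o=bot.get_obs();print(o,bot.nose_length)
cs={n:cam(n) for n in('scene','top','wrist')}
for n,c in cs.items():
    print(n,'cam at',np.round(-c['R'].T@c['t'],3))
    for th in('hood_knob','hood','fixture','jar_3','tape_green','solder_spool','pen_1'):
        if n=='wrist' and th!='hood_knob': continue
        print(n,th,[(np.round(r['point']).tolist(),round(r['score'],2)) for r in bot.landmark_of(th,c)][:3])
im=np.hstack([cs['scene']['img'],cs['top']['img']]);
cv2.imwrite('pics/a.png',cv2.resize(cs['scene']['img'],(784,588))[...,::-1]);cv2.imwrite('pics/b.png',cv2.resize(cs['top']['img'],(784,588))[...,::-1])
E
```

```text
{'time': 0.0, 'q': array([6.75505007e+01, 5.00965506e+00, 1.00353914e+01, 9.50996864e+01,
       1.20731084e-04, 9.00013167e+01]), 'qd': array([-0.01203313, -0.08925085, -0.03825717,  0.08708922,  0.09596659,
       -0.05150406]), 'joint_efforts': array([-2.12984771e-03, -5.20395219e+01,  4.64800608e+01,  1.65514107e-02,
       -3.10164060e-04, -6.54937651e-06]), 'ee_pos': array([0.20993061, 0.50808519, 0.20980535]), 'tcp_rot': array([-1.79926050e+02, -1.19031574e-04,  1.57549184e+02]), 'wrist_force': array([ 0.42141767,  0.97440049, -0.87108169]), 'torque': array([ 0.01329106, -0.03409195,  0.02195009]), 'grasp_force': 0.0, 'opening': 0.08517091744523587} 0.008
scene cam at [ 0.133 -0.407  0.64 ]
scene hood_knob [([283.0, 223.0], 0.8), ([250.0, 294.0], 0.19)]
scene hood [([280.0, 264.0], 0.86)]
scene fixture [([385.0, 269.0], 0.85)]
scene jar_3 [([270.0, 226.0], 0.58)]
scene tape_green [([239.0, 238.0], 0.9)]
scene solder_spool [([245.0, 294.0], 0.97), ([272.0, 227.0], 0.19)]
scene pen_1 [([226.0, 261.0], 0.82)]
top cam at [0.444 0.087 0.943]
top hood_knob [([300.0, 220.0], 0.67)]
top hood [([301.0, 222.0], 0.71)]
top fixture [([368.0, 154.0], 0.85)]
top jar_3 [([250.0, 198.0], 0.83)]
top tape_green [([239.0, 232.0], 0.57)]
top solder_spool [([310.0, 271.0], 0.91)]
top pen_1 [([264.0, 263.0], 0.64), ([238.0, 235.0], 0.36)]
wrist cam at [0.137 0.539 0.373]
wrist hood_knob []
```

View pics/a.png

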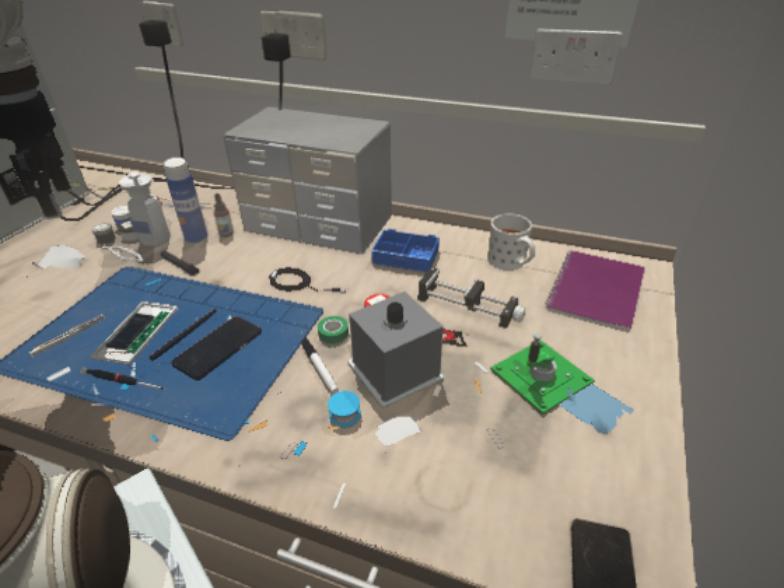

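View pics/b.png

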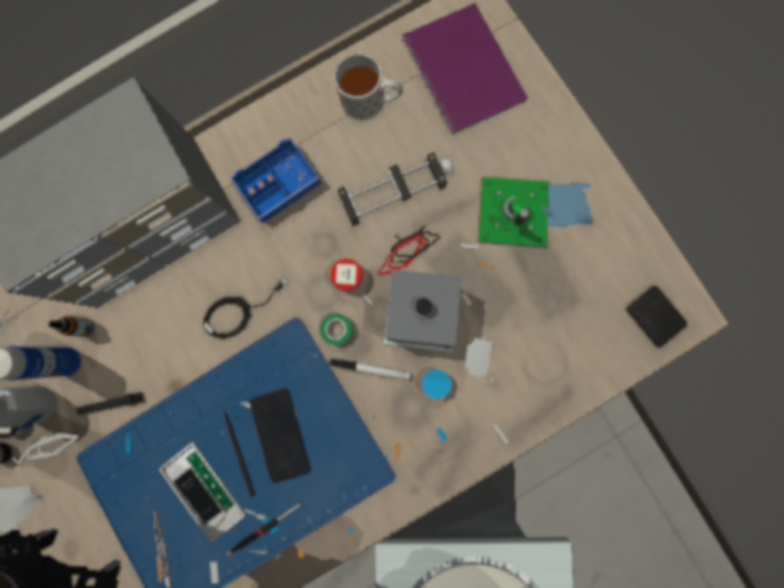

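Run:
```python
from h import *
s=cam('scene');t=cam('top')
for n in('hood_knob','hood'):
    a=bot.landmark_of(n,s)[0]['point'];b=bot.landmark_of(n,t)[0]['point']
    print(n,tri([(s,a),(t,b)]),atz(s,a,.128 if 'k' in n else .008),atz(t,b,.128 if 'k' in n else .008))
for n,p in dict(jar=(250,198),tape=(239,232),spool=(310,271),pen=(264,263),green=(368,154)).items(): print(n,atz(t,p,.0).round(3))
for c,n in((s,'s'),(t,'t')):
    k=proj(c,tri([(s,bot.landmark_of('hood_knob',s)[0]['point']),(t,bot.landmark_of('hood_knob',t)[0]['point'])])[0]).astype(int)
    cv2.imwrite(f'pics/c{n}.png',cv2.resize(c['img'][k[1]-40:k[1]+80,k[0]-80:k[0]+80],None,fx=5,fy=5,interpolation=cv2.INTER_CUBIC)[...,::-1])
```

```text
hood_knob (array([0.52377675, 0.07216717, 0.13275151]), [array([-0.2,  0. ]), array([ 0.1, -0.2])]) [0.5278944  0.07640939 0.128     ] [0.52382634 0.07236984 0.128     ]
hood (array([0.52742091, 0.07639057, 0.00486753]), [array([ 0.6, -0.1]), array([-0.3,  0.5])]) [0.5243547  0.07464621 0.008     ] [0.52820653 0.07570467 0.008     ]
jar [0.588 0.196 0.   ]
tape [0.507 0.223 0.   ]
spool [0.413 0.057 0.   ]
pen [0.433 0.164 0.   ]
green [ 0.689 -0.089  0.   ]
```

The scene view shows the grey hood with its black knob at (283,223), standing on a light aluminium plate. The green look-alike plate with an exposed crank is at (385,269), and the top view agrees (hood (301,221), green (368,154)). The grey hood on the aluminium plate fits the description. The green one isn't meant, so the "fixture" detections on it are wrong. I'll confirm in a close crop from the wrist once I'm above it.

```bash
python3 -m inch '[[0,0,2,0],[2,-3,4,0],[6,-8,5,0],[10,-13,5,0],[14,-18,5,0],[17,-23,5,0],[20,-28,5,0],[20,-28,5,0]]' 8.54 40
python3 - <<'E'
from h import *
c=cam('wrist')
print([(r['point'],r['score']) for r in bot.landmark_of('hood_knob',c)])
print(proj(c,[.5238,.0722,.128]),bot.get_obs()['ee_pos'])
save(c,'w1.png')
E
```

```text
time: 2.4
ee_pos: [0.4116, 0.2252, 0.2606]
tcp_rot: [-180.0, 0.0, 157.2]
wrist_force: [0.2, 0.5, -0.8]
opening: 0.0851
grasp_force: 0.0
[([179.7, 360.3], 0.97)]
[176.45171715 357.73425834] [0.41022238 0.22795638 0.26055834]
```

View pics/w1.png

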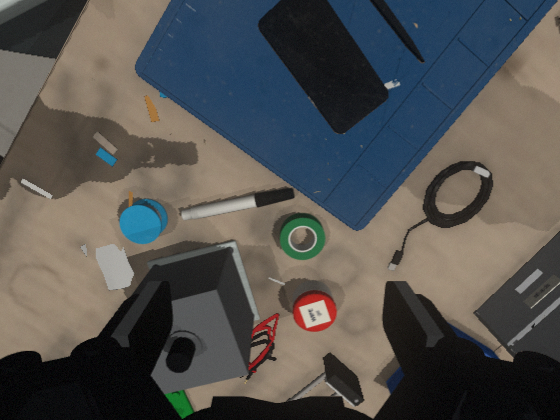

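The wrist view shows the grey hood with its black knob at (180,352), standing on the bare aluminium plate (its edge runs around (240,260)). That confirms it is the target. The green plate is at (180,400), behind it.

```bash
python3 -m inch '[[2,-3,0,0],[5,-7,0,0],[9,-12,-1,0],[11.4,-15.6,-2,0],[11.4,-15.6,-3,0],[11.4,-15.6,-3,0],[11.4,-15.6,-3,0],[11.4,-15.6,-3,0]]'
python3 - <<'E'
from h import *
c=cam('wrist');s=cam('scene');t=cam('top')
L=[]
for n,k in(('w',c),('s',s),('t',t)):
    r=bot.landmark_of('hood_knob',k);print(n,[(q['point'],q['score']) for q in r][:2])
    if r: L.append((k,r[0]['point']))
print(tri(L[:2]),tri(L)); 
for k,p in L: print(atz(k,p,.128))
print(bot.get_obs()['ee_pos']); save(c,'w2.png')
E
```

```text
time: 3.5
ee_pos: [0.5238, 0.0734, 0.2313]
tcp_rot: [180.0, 0.1, 157.7]
wrist_force: [-0.7, 0.9, -0.6]
opening: 0.0855
grasp_force: 0.0
w [([281.0, 206.8], 0.65)]
s [([282.9, 223.0], 0.92)]
t []
(array([0.5285082 , 0.07509321, 0.12391709]), [array([-0.1,  1.9]), array([-0.7,  0.3])]) (array([0.5285082 , 0.07509321, 0.12391709]), [array([-0.1,  1.9]), array([-0.7,  0.3])])
[0.52592342 0.0761732  0.128     ]
[0.52700168 0.07107189 0.128     ]
[0.52398986 0.07242675 0.23061867]
```

View pics/w2.png

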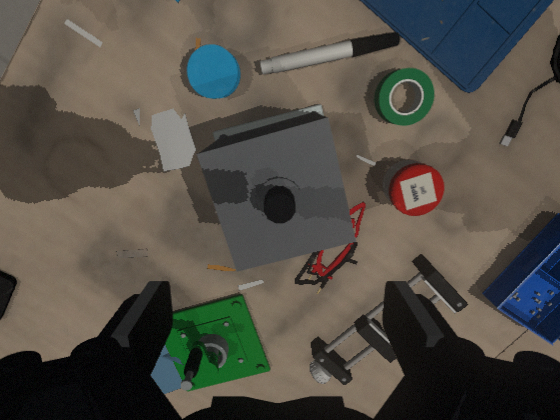

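The hood's top face is centred under the gripper, with the knob at (280,205). I'll descend and close on it.

```bash
python3 -m inch '[[0.2,0.3,-3,0],[0.2,0.3,-6,0],[0.2,0.3,-8.5,0],[0.2,0.3,-10,0],[0.2,0.3,-10.7,0],[0.2,0.3,-10.7,0],[0.2,0.3,-10.7,0],[0.2,0.3,-10.7,0]]' 8.54; python3 -m inch '[[0,0,0,0],[0,0,0,0],[0,0,0,0],[0,0,0,0],[0,0,0,0],[0,0,0,0],[0,0,0,0],[0,0,0,0]]' 1 50
```

```text
time: 4.8
ee_pos: [0.5264, 0.0754, 0.1242]
tcp_rot: [180.0, 0.1, 157.6]
wrist_force: [0.8, -0.2, 0.1]
opening: 0.0852
grasp_force: 0.0
time: 5.8
ee_pos: [0.526, 0.0753, 0.1235]
tcp_rot: [-180.0, -0.0, 157.6]
wrist_force: [0.0, 0.8, -0.1]
opening: 0.0097
grasp_force: 0.0
```

Run:
```python
from h import *
c=cam('wrist');s=cam('scene');save(c,'w3.png')
k=proj(s,[.526,.075,.13]).astype(int)
a=cv2.resize(s['img'][k[1]-60:k[1]+60,k[0]-50:k[0]+50],(500,600));b=cv2.resize(c['img'][100:],None,fx=.53,fy=.53)
im=np.zeros((600,800,3),np.uint8);im[:,:500]=a;im[:b.shape[0],500:]=b[:,:300] if b.shape[1]>=300 else np.pad(b,((0,0),(0,300-b.shape[1]),(0,0)));cv2.imwrite('pics/d.png',im[...,::-1])
print(bot.landmark_of('hood_knob',c)[:1],bot.landmark_of('hood_knob',s)[:1],bot.get_obs())
```

```text
[] [{'point': [282.8, 219.7], 'score': 0.7}] {'time': 6.0, 'q': array([ 8.14729285e+00,  1.54947840e+00, -3.13249653e+00,  8.53168325e+01,
       -4.16100365e-04,  3.05975758e+01]), 'qd': array([-0.0172073 ,  0.09712914,  0.08596149, -0.01637365, -0.04911131,
       -0.0349924 ]), 'joint_efforts': array([ 4.30121247e-03, -4.87971997e+01,  4.70713091e+01,  1.25810129e-03,
       -1.01443075e-04,  2.00438433e-05]), 'ee_pos': array([0.5260215 , 0.07530474, 0.1234789 ]), 'tcp_rot': array([1.79999751e+02, 1.23834494e-03, 1.57549717e+02]), 'wrist_force': array([ 0.28508533,  0.33614546, -0.61697846]), 'torque': array([-0.02213599, -0.03003298,  0.0131846 ]), 'grasp_force': 0.0, 'opening': 0.010237533500633724}
```

View pics/d.png

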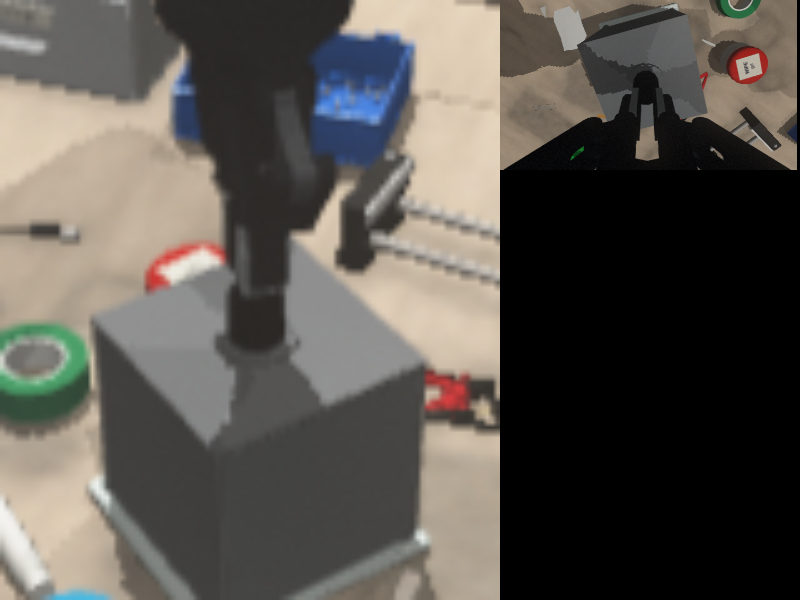

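Run:
```python
from h import *
c=cam('wrist');s=cam('scene')
k=proj(s,[.526,.075,.13]).astype(int)
for z in(.1155,.128,.138,.15): print(z,proj(s,[.526,.0753,z]),proj(c,[.526,.0753,z]))
print('crop coords tip', [( (proj(s,[.526,.0753,z])-k+[50,60])*5).round() for z in (.112,.1155,.138)])
im=c['img'][200:420,180:380];cv2.imwrite('pics/e.png',cv2.resize(im,(600,660))[:600,:,::-1])
```

```text
0.1155 [281.31593275 226.76923466] [276.56596494 258.99660395]
0.128 [281.24589867 222.22512328] [276.54094177 270.07868036]
0.138 [281.18891291 218.52741867] [276.51833411 280.09228487]
0.15 [281.11937376 214.01487579] [276.48752068 293.74245108]
crop coords tip [array([252., 335.]), array([252., 329.]), array([251., 288.])]
```

View pics/e.png

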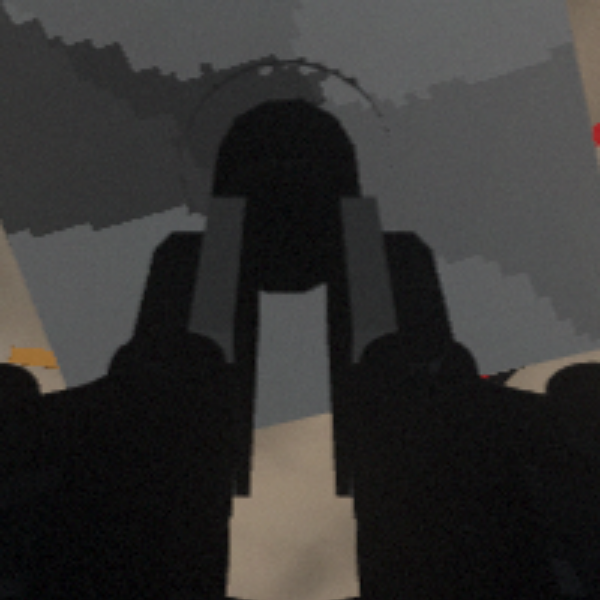

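Run:
```python
from h import *
c=cam('wrist');s=cam('scene')
k=proj(s,[.526,.075,.13]).astype(int)
print(tri([(c,(180+225/3,200+197/3)),(s,k+np.array([265/5-50,292/5-60]))]))
print(tri([(c,(180+293/3,200+197/3)),(s,k+np.array([265/5-50,292/5-60]))]))
print(np.array(c['mount']).round(4))
```

```text
(array([0.5210479 , 0.06742498, 0.13909015]), [array([ 1. , 12.5]), array([-2.2,  1.5])])
(array([0.52826546, 0.0754709 , 0.13063154]), [array([ 1. , 10.8]), array([-2. ,  1.4])])
[[-9.000e-04 -9.522e-01 -3.055e-01  7.910e-02]
 [ 1.000e+00 -1.100e-03  2.000e-04  3.000e-04]
 [-5.000e-04 -3.055e-01  9.522e-01 -1.627e-01]
 [ 0.000e+00  0.000e+00  0.000e+00  1.000e+00]]
```

The crop shows the closed fingers at rows 197 and up, standing just over the knob top (black disc, rows 100–290). Triangulated, the tips are at z≈0.139, so they closed above the knob and are higher than the nominal nose length says. I'll open a little, go lower in guarded steps, and close again.

```bash
python3 -m inch '[[0,0,0,0],[0,0,0,0],[0,0,0,0],[0,0,0,0],[0,0,0,0],[0,0,-0.4,0],[0,0,-0.8,0],[0,0,-0.8,0]]' 4.5; python3 -m inch '[[0,0,-0.2,0],[0,0,-0.4,0],[0,0,-0.6,0],[0,0,-0.6,0],[0,0,-0.6,0],[0,0,-0.6,0],[0,0,-0.6,0],[0,0,-0.6,0]]'
python3 - <<'E'
from h import *
c=cam('wrist');save(c,'f.png');im=c['img'][200:420,180:380];cv2.imwrite('pics/f.png',cv2.resize(im,(600,660))[:600,:,::-1]);print(bot.get_obs()['wrist_force'])
E
```

```text
time: 7.2
ee_pos: [0.5257, 0.0753, 0.1149]
tcp_rot: [-180.0, -0.0, 157.5]
wrist_force: [-0.3, -0.2, 0.3]
opening: 0.0452
grasp_force: 0.0
time: 8.2
ee_pos: [0.526, 0.0753, 0.1095]
tcp_rot: [180.0, 0.0, 157.6]
wrist_force: [-0.4, 0.3, -0.1]
opening: 0.0452
grasp_force: 0.0
[-0.40209019  0.0021713  -0.39415784]
```

View pics/f.png

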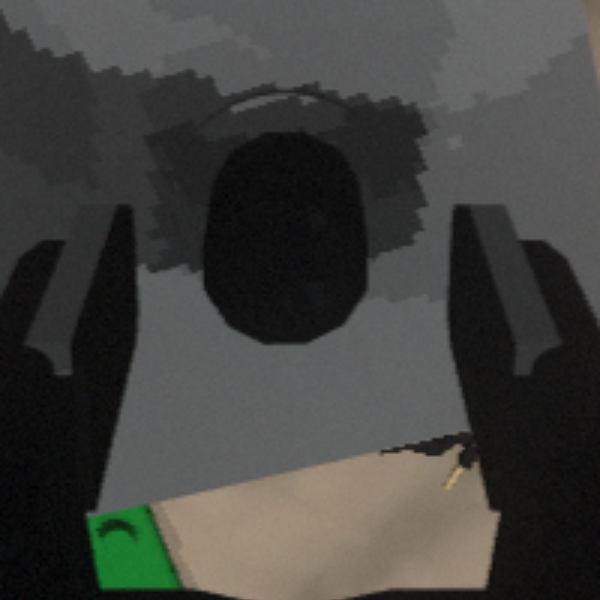

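Now the knob (column 285, rows 132–342) is between the open fingers with no contact. I'll go 6 mm lower and close.

```bash
python3 -m inch '[[0,0,-0.2,0],[0,0,-0.4,0],[0,0,-0.6,0],[0,0,-0.6,0],[0,0,-0.6,0],[0,0,-0.6,0],[0,0,-0.6,0],[0,0,-0.6,0]]'; python3 -m inch '[[0,0,0,0],[0,0,0,0],[0,0,0,0],[0,0,0,0],[0,0,0,0],[0,0,0,0],[0,0,0,0],[0,0,0,0]]' 1.5 50
```

```text
time: 9.25
ee_pos: [0.526, 0.0753, 0.1035]
tcp_rot: [180.0, 0.0, 157.6]
wrist_force: [0.1, 0.0, 0.3]
opening: 0.0451
grasp_force: 0.0
time: 10.25
ee_pos: [0.526, 0.0752, 0.1037]
tcp_rot: [-180.0, 0.0, 157.5]
wrist_force: [-2.3, -3.4, 4.7]
opening: 0.0219
grasp_force: 49.2
```

```bash
python3 -m inch '[[0,0,0.5,0],[0,0,1.5,0],[0,0,3.5,0],[0,0,6,0],[0,0,8.5,0],[0,0,11,0],[0,0,12.5,0],[0,0,12.5,0]]'
python3 - <<'E'
from h import *
s=cam('scene');t=cam('top');o=bot.get_obs();print(o['ee_pos'],o['wrist_force'],o['opening'],o['grasp_force'])
a=bot.landmark_of('hood',s);b=bot.landmark_of('hood',t);print(a[:1],b[:1])
if a and b: print(tri([(s,a[0]['point']),(t,b[0]['point'])]))
for n in('sleeve_mid','fixture','bolt_turn'):
  for nm,k in(('s',s),('t',t)): print(n,nm,[(np.round(r['point']),round(r['score'],2)) for r in bot.landmark_of(n,k)][:3])
i=cv2.resize(s['img'][130:340,200:480],None,fx=2.85,fy=2.85)[:600,:800];cv2.imwrite('pics/g.png',i[...,::-1])
E
```

```text
time: 11.25
ee_pos: [0.5265, 0.0755, 0.2293]
tcp_rot: [179.9, 0.1, 157.6]
wrist_force: [0.3, -0.3, -3.7]
opening: 0.0219
grasp_force: 49.3
[0.52590242 0.07534646 0.22760648] [-0.23640481 -0.27642227 -3.20724353] 0.021798507199278814 49.25157129764557
[{'point': [282.8, 220.6], 'score': 0.74}] []
sleeve_mid s [(array([384., 246.]), 0.39), (array([283., 168.]), 0.38)]
sleeve_mid t []
fixture s [(array([383., 267.]), 0.93), (array([286., 263.]), 0.92)]
fixture t []Traceback (most recent call last):
  File "<stdin>", line 6, in <module>
ValueError: it knows: fixture, hood, hood_knob, jar, pen, sleeve, sleeve_mid, solder_spool, tape_green
```

```bash
python3 -m inch '[[0,-1.5,0,0],[0,-4,0,0],[-0.3,-7.5,0,0],[-0.5,-11,0,0],[-0.5,-14.5,0,0],[-0.5,-17,0,0],[-0.5,-18,0,0],[-0.5,-18,0,0]]'; python3 -m inch '[[0,0,-1,0],[0,0,-3,0],[0,0,-5.5,0],[0,0,-8,0],[0,0,-10,0],[0,0,-11.2,0],[0,0,-11.8,0],[0,0,-12,0]]';  python3 - <<'E'
from h import *
s=cam('scene');t=cam('top')
for n in('sleeve_mid','fixture','hood','hood_knob'):
  for nm,k in(('s',s),('t',t)): print(n,nm,[(np.round(r['point'],1).tolist(),round(r['score'],2)) for r in bot.landmark_of(n,k)][:3])
i=cv2.resize(s['img'][130:340,200:480],None,fx=2.85,fy=2.85)[:600,:800];cv2.imwrite('pics/g.png',i[...,::-1])
E
```

```text
time: 12.65
ee_pos: [0.5208, -0.1053, 0.2284]
tcp_rot: [180.0, -0.0, 157.5]
wrist_force: [0.0, 0.1, -3.0]
opening: 0.0216
grasp_force: 49.3
time: 13.65
ee_pos: [0.5211, -0.1045, 0.1086]
tcp_rot: [180.0, 0.0, 157.6]
wrist_force: [0.1, -0.9, -3.1]
opening: 0.0216
grasp_force: 49.3
sleeve_mid s [([270.8, 246.7], 0.63), ([384.6, 247.5], 0.39)]
sleeve_mid t [([374.3, 156.3], 0.46)]
fixture s [([284.0, 266.4], 0.81), ([384.8, 268.5], 0.67)]
fixture t [([363.6, 152.4], 0.84), ([304.7, 228.0], 0.83)]
hood s [([339.9, 312.1], 0.93)]
hood t [([377.5, 222.5], 0.65)]
hood_knob s [([343.6, 268.2], 0.87), ([245.8, 294.6], 0.73), ([226.3, 262.8], 0.5)]
hood_knob t [([391.5, 219.4], 0.64)]
```

View pics/g.png

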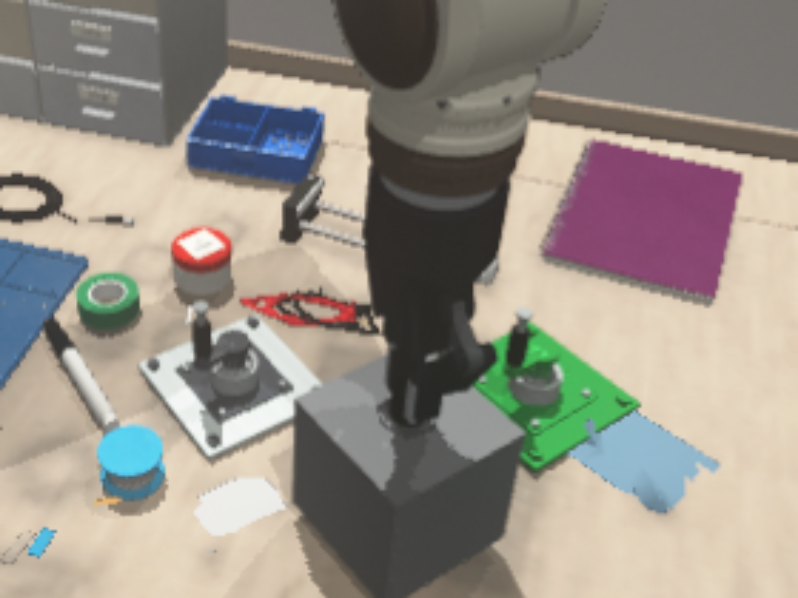

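The hood hangs upright over the bare worktop. The real fixture is the silver plate, crop centre (235,380), with its sleeve at (203,338), which is px (271,248). The green one at (535,390) is the decoy. I'll lower the last bit gently.

```bash
python3 -m inch '[[0,0,-0.4,0],[0,0,-0.7,0],[0,0,-0.9,0],[0,0,-1.0,0],[0,0,-1.1,0],[0,0,-1.2,0],[0,0,-1.3,0],[0,0,-1.3,0]]'
```

```text
time: 15.15
ee_pos: [0.5211, -0.1049, 0.0958]
tcp_rot: [-180.0, 0.0, 157.5]
wrist_force: [-1.6, -1.1, 0.2]
opening: 0.0218
grasp_force: 49.6
```

```bash
python3 -m inch '[[0,0,0,0],[0,0,0,0],[0,0,0,0],[0,0,0,0],[0,0,0,0],[0,0,0,0],[0,0,0,0],[0,0,0,0]]' 5.5; python3 -m inch '[[0,0,1,0],[0,0,3,0],[0,0,6,0],[0,0,9,0],[0,1,12,0],[-2,4,14,0],[-4,8,15,0],[-4,8,15,0]]';  python3 - <<'E'
from h import *
s=cam('scene');t=cam('top');w=cam('wrist')
C=dict(s=s,t=t,w=w);D={}
for n in('sleeve_mid','sleeve','fixture','hood','hood_knob'):
  for nm,k in C.items(): D[n,nm]=bot.landmark_of(n,k)[:3];print(n,nm,[(np.round(r['point'],1).tolist(),round(r['score'],2)) for r in D[n,nm]])
print(bot.get_obs()['ee_pos'])
E
```

```text
time: 16.15
ee_pos: [0.521, -0.1047, 0.0955]
tcp_rot: [180.0, 0.0, 157.6]
wrist_force: [-0.0, -1.2, -0.3]
opening: 0.0549
grasp_force: 0.0
time: 17.15
ee_pos: [0.4806, -0.023, 0.2478]
tcp_rot: [179.9, 0.2, 157.7]
wrist_force: [-0.3, 0.5, 0.9]
opening: 0.055
grasp_force: 0.0
sleeve_mid s [([272.5, 247.5], 0.5), ([385.1, 248.5], 0.47)]
sleeve_mid t [([370.3, 154.8], 0.44)]
sleeve_mid w [([288.6, 356.6], 0.7), ([382.4, 153.3], 0.69), ([208.4, 269.4], 0.52)]
sleeve s [([380.5, 256.5], 0.58), ([270.5, 255.3], 0.39)]
sleeve t [([368.2, 161.1], 0.61), ([240.7, 236.8], 0.51)]
sleeve w [([293.9, 347.4], 0.79), ([379.2, 149.3], 0.65), ([322.0, 75.1], 0.19)]
fixture s [([384.5, 269.8], 0.86), ([282.3, 264.4], 0.75)]
fixture t [([366.3, 152.0], 0.84), ([301.1, 228.4], 0.69)]
fixture w [([371.9, 167.3], 0.96), ([294.8, 338.3], 0.88)]
hood s [([337.4, 316.2], 0.7)]
hood t []
hood w [([225.7, 222.6], 0.94)]
hood_knob s [([247.0, 294.2], 0.28)]
hood_knob t []
hood_knob w [([208.4, 271.9], 0.96), ([225.9, 225.3], 0.66)]
[ 0.48100022 -0.02465728  0.24550596]
```

```bash
cat > m.py <<'E'
from h import *
F=np.array([.527,.075,0])
def near(n,k,X,r=25):
    p=proj(k,X);L=[q for q in bot.landmark_of(n,k) if np.hypot(*(np.array(q['point'])-p))<r];return (L[0]['point'],round(L[0]['score'],2)) if L else None
def meas(things,cams=('scene','wrist','top'),z={}):
    for n,X in things.items():
        L=[]
        for nm in cams:
            k=C[nm];q=near(n,k,X)
            if q: L.append((k,q[0]));print(n,nm,np.round(q[0],1),q[1],'at z:',atz(k,q[0],X[2]).round(4))
        if len(L)>1: x,r=tri(L);print('  tri',x.round(4),r)
C={n:cam(n) for n in('scene','wrist','top')}
E
python3 - <<'E'
from m import *
print(bot.get_obs()['ee_pos'])
meas({'fixture':[.527,.075,0],'sleeve_mid':[.535,.105,.07],'sleeve':[.535,.105,.054],'hood':[.521,-.105,0]})
E
```

```text
[ 0.48100486 -0.02465192  0.24547626]
fixture scene [285.2 266.3] 0.98 at z: [0.5293 0.0674 0.    ]
fixture top [301.4 224.1] 0.84 at z: [0.523  0.0745 0.    ]
  tri [ 0.527   0.0718 -0.0028] [array([-2. ,  0.2]), array([ 1.1, -1.6])]
sleeve_mid scene [270.2 247. ] 0.41 at z: [0.4983 0.0805 0.07  ]
sleeve scene [269.1 253.2] 0.65 at z: [0.4944 0.0803 0.054 ]
hood scene [334.8 317.1] 0.72 at z: [ 0.5148 -0.1035  0.    ]
hood wrist [227.1 225.9] 0.78 at z: [ 0.5205 -0.1047  0.    ]
  tri [ 0.5181 -0.1037 -0.0008] [array([ 1.2, -0.6]), array([ 0. , -2.3])]
```

```bash
python3 -m inch '[[0.5,2,0,0],[1,5,0,0],[1.5,8,-1,0],[1.9,10.5,-3,0],[1.9,10.5,-4.5,0],[1.9,10.5,-4.5,0],[1.9,10.5,-4.5,0],[1.9,10.5,-4.5,0]]' 5.5;  python3 - <<'E'
from m import *
print(bot.get_obs()['ee_pos'])
meas({'fixture':[.525,.073,0],'sleeve_mid':[.498,.0805,.07],'sleeve':[.498,.0805,.054]})
w=C['wrist'];print(proj(w,[.498,.0805,.07]))
i=np.hstack([cv2.resize(w['img'][60:360,140:440],(400,400)),cv2.resize(C['scene']['img'][200:300,230:330],(400,400))]);cv2.imwrite('pics/k.png',i[...,::-1])
E
```

```text
time: 19.8
ee_pos: [0.5003, 0.0798, 0.2014]
tcp_rot: [180.0, 0.1, 157.5]
wrist_force: [-0.1, 0.4, 1.2]
opening: 0.0553
grasp_force: 0.0
[0.50018534 0.08001755 0.20095787]
fixture scene [283.8 263.9] 0.93 at z: [0.5317 0.0753 0.    ]
sleeve_mid scene [272.7 246.9] 0.49 at z: [0.5026 0.0772 0.07  ]
sleeve_mid wrist [267.6 188.5] 0.58 at z: [0.4915 0.0754 0.07  ]
  tri [0.4947 0.0741 0.0748] [array([-2. ,  0.8]), array([-0.1,  5.6])]
sleeve scene [272.8 254.1] 0.5 at z: [0.4988 0.0728 0.054 ]
sleeve wrist [271.3 184.8] 0.66 at z: [0.4932 0.0778 0.054 ]
  tri [0.4971 0.076  0.051 ] [array([-1.5,  0.6]), array([-0.1,  4. ])]
[276.30532004 193.27164202]
```

View pics/k.png

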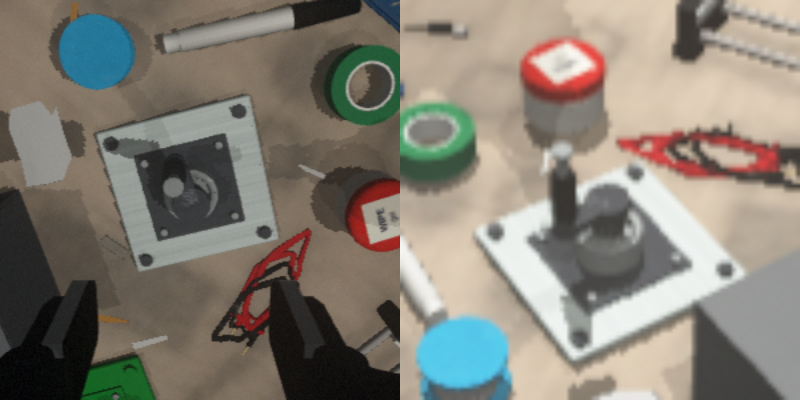

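The wrist crop (left) shows the silver plate with corners (97,132), (248,96), (278,240), (136,272), and the pin cap at (173,187). The scene crop (right) shows the cap at (562,152) and the sleeve mid at (564,200).

Run:
```python
from m import *
w=C['wrist'];s=C['scene']
W=lambda a,b:(140+a*.75,60+b*.75); S=lambda a,b:(230+(a-400)/4,200+b/4)
print('cap tri',tri([(w,W(173,187)),(s,S(562,150))]),atz(w,W(173,187),.1))
c=np.array([atz(w,W(*p),.008) for p in((97,132),(248,96),(278,240),(136,272))]);print(c.round(4),c.mean(0).round(4))
for a,b in((0,1),(1,2),(2,3),(3,0)): d=c[b]-c[a];print(np.hypot(*d[:2]).round(4),np.degrees(np.arctan2(d[1],d[0])).round(1))
e=np.array([atz(s,S(*p),.008) for p in((474,230),(636,162),(746,270),(575,362))]);print(e.round(4),e.mean(0).round(4))
print('sleeve mid scene ray at .07',atz(s,S(564,200),.07))
```

```text
cap tri (array([0.49495429, 0.07683655, 0.10088599]), [array([0. , 2.7]), array([-0.9,  0.4])]) [0.49324916 0.07753564 0.1       ]
[[0.4568 0.0308 0.008 ]
 [0.4748 0.1415 0.008 ]
 [0.5876 0.1251 0.008 ]
 [0.5701 0.0112 0.008 ]] [0.5223 0.0772 0.008 ]
0.1121 80.8
0.114 -8.3
0.1153 -98.7
0.115 170.1
[[0.4773 0.1385 0.008 ]
 [0.5876 0.1218 0.008 ]
 [0.5758 0.0128 0.008 ]
 [0.4602 0.0233 0.008 ]] [0.5252 0.0741 0.008 ]
sleeve mid scene ray at .07 [0.49374207 0.07205105 0.07      ]
```

```bash
python3 -m inch '[[-0.3,-0.1,-3,0],[-0.6,-0.3,-7,0],[-0.6,-0.3,-10.5,0],[-0.6,-0.3,-13,0],[-0.6,-0.3,-14.5,0],[-0.6,-0.3,-15,0],[-0.6,-0.3,-15.5,0],[-0.6,-0.3,-15.5,0]]' 5.5;  python3 - <<'E'
from m import *
print(bot.get_obs()['ee_pos'],bot.get_obs()['wrist_force'])
i=np.hstack([cv2.resize(C['wrist']['img'][120:420,140:440],(400,400)),cv2.resize(C['scene']['img'][180:280,230:330],(400,400))]);cv2.imwrite('pics/l.png',i[...,::-1])
E
```

```text
time: 21.55
ee_pos: [0.4943, 0.0774, 0.0459]
tcp_rot: [180.0, 0.0, 157.5]
wrist_force: [-0.5, 0.0, 0.3]
opening: 0.0552
grasp_force: 0.0
[0.49438446 0.07736608 0.04609256] [ 0.71588187 -0.59220163  0.28357601]
```

View pics/l.png

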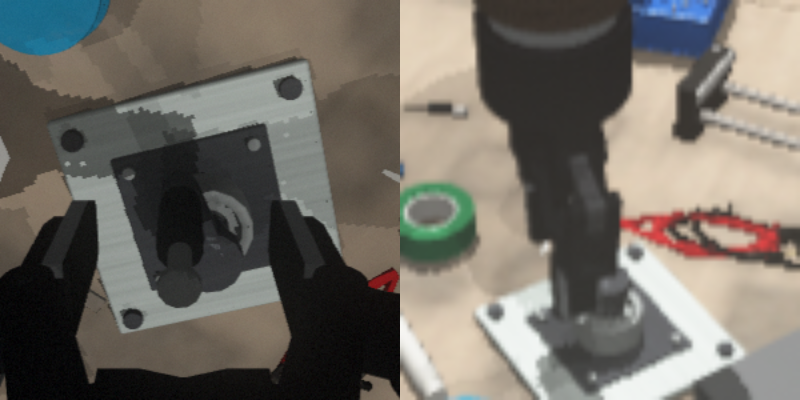

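The sleeve at (180,225) and its cap at (180,285) sit midway between the fingers (inner edges at 97 and 272). I'll check the tip height against the picture before closing.

Run:
```python
from m import *
w=C['wrist'];s=C['scene']
T=rpy(bot.get_obs());P=bot.get_obs()['ee_pos']
# tips of left/right pads near-edge inner corners, wrist crop (97,200),(272,200); plane at tool x=+-11 mm offset
for a in(97,272):
    o,d=ray(w,(140+a*.75,120+200*.75))
    ot=T.T@(o-P);dt=T.T@d
    for x in(.0,.011):
        k=(x-ot[0])/dt[0];print(a,'tool x',x,(ot+k*dt).round(4))
```

```text
97 tool x 0.0 [ 0.     -0.0304 -0.0047]
97 tool x 0.011 [ 0.011  -0.0261 -0.0267]
272 tool x 0.0 [ 0.      0.0323 -0.0048]
272 tool x 0.011 [ 0.011   0.0278 -0.0268]
```

```bash
python3 -m inch '[[0,0,0,0],[0,0,0,0],[0,0,0,0],[0,0,0,0],[0,0,0,0],[0,0,0,0],[0,0,0,0],[0,0,0,0]]' 0.6 50
cat > cap.py <<'E'
from m import *
for n,X in(('sleeve_mid',[.0,0,.07]),):
    pass
o=bot.get_obs();print(o['time'],o['ee_pos'].round(4),o['wrist_force'].round(2),o['opening'],o['grasp_force'])
w=C['wrist']
# tight tool-frame window: pin cap region, compare with the reference picture
g=cv2.cvtColor(w['img'],cv2.COLOR_RGB2GRAY)
np.save('pics/last.npy',g)
T=rpy(o);P=o['ee_pos']
for h in (.030,.035,.040,.045,.050,.055): print(h,proj(w,P+[0,0,h]).round(1),end=' ')
print()
y=g[270:420,262:292:2]
for r in range(0,150,5): print(270+r,' '.join('%3d'%v for v in y[r]))
E
python3 cap.py
```

```text
time: 22.85
ee_pos: [0.4939, 0.0773, 0.0455]
tcp_rot: [-180.0, -0.0, 157.6]
wrist_force: [-2.0, -0.3, 0.8]
opening: 0.0119
grasp_force: 48.7
23.0 [0.4939 0.0773 0.0454] [-1.65  0.36  1.57] 0.012330628997977613 48.69283854961395
0.03 [276.6 298.1] 0.035 [276.6 304.7] 0.04 [276.6 311.7] 0.045 [276.6 319.2] 0.05 [276.5 327.3] 0.055 [276.5 335.9] 
270  17  16  15  17  12  17  20  13  17  15  15  12   8  11  12
275  16  20  14  10  11  13  13  12  12  12  12  11  17  13  12
280  16  13  14   8  14  11  15  14  11  12  17  11   6  10  13
285  11   9  18  15  11   8  12  12   9  12  15  12  11   6  14
290  17  11  10  10  11  11  14  11   8   9   6  13   7  12   2
295  12  14  10  15  13   8  13   9  10  12   6  11   7  12   6
300  11   8  13  14  10  11  11  14   7  15  13   7  13  10   1
305  12   7  11  11  30  33  30  27  32  32  32  29  11  11  12
310  15  17  17  19  29  33  33  30  37  32  32  33  26  13   7
315  12  11  11  23  33  35  33  33  31  28  32  26  26   9   8
320  20  48  39  28  30  29  28  31  31  30  31  31  26  36  46
325  18  36  30  32  34  38  36  38  38  36  35  3
[... 465 characters left out ...]
 102  87  90  86  87  88  90  91  89  90  90  92  93  98  99
370  87  91  87  93  92  92  91  93  88  91  92  89  87  88  90
375  87  88  95  91  93  96  90  91  90  86  89  86  87  89  90
380  88  90  90  90  92  93  95  95  93  91  91  93  94  94  92
385  91  91  90  89  91  89  93  95  92  94  93  92  91  94  91
390  88  90  90  91  89  90  92  91  92  93  93  91  90  91  90
395  88  82  82  87  87  88  91  89  93  90  87  91  93  92  90
400  24  59  82  85  88  90  89  89  88  88  90  91  88  87  60
405   6   5  10  13   7  12  12   3   5  15   6   9   8  11  11
410   8   5   8  11   8   9   7  16   6  13  13   6   7   9   8
415   5   1   7  10   8   4   8  10  12   7  14  10  12   8  11
```

Gripped: opening 12 mm, 49 N. I'll compute an arc table about the centre (r = 30 mm) to type from.

```bash
cat > arc.py <<'E'
import sys,numpy as np
a,b,n=map(float,sys.argv[1:4]);r=float(sys.argv[4]) if len(sys.argv)>4 else 3.0
f=lambda t:r*np.array([np.cos(np.radians(t)),np.sin(np.radians(t))])
print([(f(a+(b-a)*i/n)-f(a)).round(2).tolist() for i in range(1,int(n)+1)])
E
python3 arc.py 177 217 7; python3 arc.py 217 257 7;python3 arc.py 257 297 7;python3 arc.py 297 347 7
```

```text
[[-0.0, -0.3], [0.03, -0.6], [0.09, -0.89], [0.17, -1.18], [0.29, -1.45], [0.43, -1.71], [0.6, -1.96]]
[[0.19, -0.23], [0.41, -0.44], [0.64, -0.63], [0.89, -0.79], [1.16, -0.93], [1.43, -1.04], [1.72, -1.12]]
[[0.29, -0.05], [0.59, -0.08], [0.89, -0.07], [1.19, -0.03], [1.48, 0.03], [1.76, 0.13], [2.04, 0.25]]
[[0.32, 0.19], [0.62, 0.42], [0.88, 0.68], [1.11, 0.98], [1.3, 1.3], [1.45, 1.64], [1.56, 2.0]]
```

```bash
cat > chk.py <<'E'
from m import *
o=bot.get_obs();print(o['time'],o['ee_pos'].round(4),'F',o['wrist_force'].round(1),'grip',o['opening'].round(4),round(o['grasp_force'],1))
w=C['wrist'];g=cv2.cvtColor(w['img'],cv2.COLOR_RGB2GRAY)
print('col276 rows300-372/4:',g[300:372:4,274:279].mean(1).round().astype(int))
# edge of the cap: template of cap's rim region from reference
ref=np.load('ref.npy');t=ref[322:354,262:292]
m=cv2.matchTemplate(g[296:376,252:302],t,cv2.TM_CCOEFF_NORMED);_,v,_,l=cv2.minMaxLoc(m);print('cap shift col,row',l[0]-10,l[1]-26,round(v,2))
for n in('sleeve_mid','fixture'): print(n,[(np.round(q['point']),round(q['score'],2)) for q in bot.landmark_of(n,w)][:2])
cv2.imwrite('pics/z%.2f.png'%o['time'],w['img'][...,::-1])
E
cp pics/last.npy ref.npy
python3 -m inch '[[0,-0.3,0,0],[0.03,-0.6,0,0],[0.09,-0.89,0,0],[0.17,-1.18,0,0],[0.29,-1.45,0,0],[0.43,-1.71,0,0],[0.6,-1.96,0,0],[0.6,-1.96,0,0]]'; python3 chk.py
```

```text
time: 24.0
ee_pos: [0.5004, 0.0573, 0.0456]
tcp_rot: [-180.0, 0.0, 157.5]
wrist_force: [0.3, -0.5, 0.5]
opening: 0.0122
grasp_force: 48.7Traceback (most recent call last):
  File "chk.py", line 2, in <module>
    o=bot.get_obs();print(o['time'],o['ee_pos'].round(4),'F',o['wrist_force'].round(1),'grip',o['opening'].round(4),round(o['grasp_force'],1))
                                                                                              ^^^^^^^^^^^^^^^^^^
AttributeError: 'float' object has no attribute 'round'
```

```bash
sed -i "s/o\['opening'\].round(4)/round(o['opening'],4)/" chk.py; python3 chk.py
```

```text
24.3 [0.5002 0.0576 0.0455] F [ 1.3 -1.9 -0.7] grip 0.0117 48.7
col276 rows300-372/4: [12 33 32 36 33 32 34 38 37 36 38 38 44 46 90 90 90 93]
cap shift col,row 0 3 0.81
sleeve_mid [(array([278., 290.]), 0.74)]
fixture [(array([319., 252.]), 0.67)]
```

```bash
python3 -m inch '[[0.19,-0.23,0,0],[0.41,-0.44,0,0],[0.64,-0.63,0,0],[0.89,-0.79,0,0],[1.16,-0.93,0,0],[1.43,-1.04,0,0],[1.72,-1.12,0,0],[1.72,-1.12,0,0]]'; python3 chk.py
```

```text
time: 25.4
ee_pos: [0.5177, 0.0466, 0.0455]
tcp_rot: [180.0, 0.0, 157.5]
wrist_force: [1.3, 3.3, -0.4]
opening: 0.0118
grasp_force: 48.9
25.55 [0.5176 0.0466 0.0456] F [ 1.7  3.  -0.6] grip 0.0119 48.9
col276 rows300-372/4: [13 36 36 37 36 36 36 39 38 39 39 40 48 47 93 92 94 93]
cap shift col,row 0 3 0.87
sleeve_mid [(array([279., 290.]), 0.59)]
fixture [(array([328., 222.]), 0.78)]
```

Not dropped yet (the cap's edge is still near row 354). Continuing.

```bash
python3 -m inch '[[0.29,-0.03,0,0],[0.59,-0.04,0,0],[0.89,-0.02,0,0],[1.19,0.02,0,0],[1.48,0.08,0,0],[1.76,0.18,0,0],[2.04,0.3,0,0],[2.04,0.3,0,0]]'; python3 chk.py
```

```text
time: 26.65
ee_pos: [0.5381, 0.0496, 0.0455]
tcp_rot: [180.0, 0.0, 157.6]
wrist_force: [-0.6, 0.1, -0.2]
opening: 0.0117
grasp_force: 48.8
26.8 [0.5381 0.0496 0.0456] F [ 1.6  0.9 -0.7] grip 0.0116 48.9
col276 rows300-372/4: [ 11  37  35  36  37  40  40  42  46  50  49  63  98  99  98  99 100 104]
cap shift col,row 0 -7 0.93
sleeve_mid [(array([278., 290.]), 0.7), (array([310., 194.]), 0.7)]
fixture [(array([310., 193.]), 0.92), (array([549.,  56.]), 0.37)]
```

The cap has dropped about 10 px, which is 6 mm: the bolt is in its thread, roughly 2 rad back. Now wind forward one turn.

```bash
python3 arc.py 297 201 8; python3 arc.py 201 105 8; python3 arc.py 105 9 8;python3 arc.py 9 -53 6
```

```text
[[-0.59, -0.22], [-1.2, -0.32], [-1.83, -0.29], [-2.44, -0.13], [-3.0, 0.16], [-3.48, 0.55], [-3.88, 1.04], [-4.16, 1.6]]
[[-0.16, 0.61], [-0.2, 1.23], [-0.1, 1.85], [0.13, 2.44], [0.47, 2.96], [0.91, 3.41], [1.44, 3.75], [2.02, 3.97]]
[[0.62, 0.1], [1.25, 0.07], [1.85, -0.1], [2.41, -0.38], [2.9, -0.78], [3.29, -1.26], [3.58, -1.82], [3.74, -2.43]]
[[0.04, -0.54], [-0.03, -1.08], [-0.18, -1.59], [-0.43, -2.07], [-0.76, -2.5], [-1.16, -2.87]]
```

```bash
python3 -m inch '[[-0.59,-0.22,0,0],[-1.2,-0.32,0,0],[-1.83,-0.29,0,0],[-2.44,-0.13,0,0],[-3.0,0.16,0,0],[-3.48,0.55,0,0],[-3.88,1.04,0,0],[-4.16,1.6,0,0]]'; python3 chk.py
```

```text
time: 27.9
ee_pos: [0.4956, 0.0659, 0.0454]
tcp_rot: [-180.0, -0.0, 157.6]
wrist_force: [1.9, -1.8, -1.1]
opening: 0.012
grasp_force: 49.0
28.05 [0.4955 0.0663 0.0454] F [-3.   1.1  0.3] grip 0.0119 49.0
col276 rows300-372/4: [  9  33  34  32  35  38  36  37  38  45  45 144 145 147 149  87  86  89]
cap shift col,row 0 -10 0.96
sleeve_mid [(array([277., 289.]), 0.6), (array([ 56., 353.]), 0.33)]
fixture [(array([307., 266.]), 0.77)]
```

```bash
python3 -m inch '[[-0.16,0.61,0,0],[-0.2,1.23,0,0],[-0.1,1.85,0,0],[0.13,2.44,0,0],[0.47,2.96,0,0],[0.91,3.41,0,0],[1.44,3.75,0,0],[2.02,3.97,0,0]]'; python3 chk.py
```

```text
time: 29.15
ee_pos: [0.5166, 0.1053, 0.0454]
tcp_rot: [-180.0, -0.0, 157.5]
wrist_force: [-0.8, -4.2, -0.6]
opening: 0.0122
grasp_force: 48.9
29.3 [0.517  0.1053 0.0456] F [ 2.5 -1.9 -0.5] grip 0.0118 49.0
col276 rows300-372/4: [ 14  37  34  41  41  42  42  45  51  49 131 131 129 129 127 125 122 115]
cap shift col,row 0 -13 0.94
sleeve_mid [(array([276., 289.]), 0.66)]
fixture [(array([238., 259.]), 0.66)]
```

```bash
python3 -m inch '[[0.62,0.07,0,0],[1.25,0.03,0,0],[1.85,-0.14,0,0],[2.41,-0.42,0,0],[2.9,-0.82,0,0],[3.29,-1.3,0,0],[3.58,-1.86,0,0],[3.74,-2.47,0,0]]'; python3 chk.py
```

```text
time: 30.4
ee_pos: [0.5537, 0.0802, 0.0455]
tcp_rot: [180.0, -0.0, 157.5]
wrist_force: [-2.9, 1.3, -0.4]
opening: 0.0121
grasp_force: 49.0
30.55 [0.5537 0.0797 0.0455] F [-1.8 -2.3 -0.8] grip 0.0122 48.9
col276 rows300-372/4: [ 13  39  39  42  40  42  42  46  50  94 107 111 111 114 116 117 118 120]
cap shift col,row 1 -16 0.91
sleeve_mid [(array([278., 291.]), 0.63)]
fixture [(array([252., 189.]), 0.78)]
```

```bash
python3 -m inch '[[0.04,-0.54,0,0],[-0.03,-1.08,0,0],[-0.18,-1.59,0,0],[-0.43,-2.07,0,0],[-0.76,-2.5,0,0],[-1.16,-2.87,0,0],[-1.16,-2.87,0,0],[-1.16,-2.87,0,0]]'; python3 chk.py
```

```text
time: 31.65
ee_pos: [0.5416, 0.0517, 0.0454]
tcp_rot: [-180.0, -0.0, 157.5]
wrist_force: [-4.3, 3.0, -0.5]
opening: 0.0116
grasp_force: 49.0
31.8 [0.5419 0.0518 0.0454] F [-3.5  3.9  0.1] grip 0.012 49.0
col276 rows300-372/4: [ 13  35  41  41  40  40  42  46  48  98  98  99  99  98  97  99 101 103]
cap shift col,row 1 -18 0.9
sleeve_mid [(array([275., 287.]), 0.78)]
fixture [(array([305., 191.]), 0.61)]
```

The cap now sits about 12 to 12.5 mm below its peak, and the turn count gives 11.2 to 11.8 mm. Both are inside the range. The sleeve is held at 49 N and everything is still, so I'm handing in.

```bash
python3 -c "
from workcell import bot
print(bot.job_done())"
```

```text
the job is handed in; nothing more can be done
None
```

I handed the job in at about 32 s, and the judge gave no verdict. The hood stands upright on the bare worktop about 18 cm right of the boss. The bolt dropped into its thread and was wound forward about one turn, to roughly 12 mm down by my estimate. The sleeve is still gripped at about 49 N.

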